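Load a stack-nest bottle tray and stack its twin on the lugs

ROBOT

A 7-joint arm with a two-finger parallel gripper is mounted at the origin on a cart in front of the work surface, level with it; the furniture and walls round the work are solid. World frame = base frame: x ahead of the robot, y to its left, z up, the work surface at z = 0. Lengths are in m, angles in rad, forces in N, time in s.
With the tool pointing down it reaches from about 0.4 to 0.875 m from the base axis. Payload 19.3 kg.
Tool frame: the origin (TCP) lies at the very end of the fingers, on their centre line; the grasp point (between the pads) lies 19 mm behind it; z points along the fingers, y is the direction in which the jaws open and shut (so a half turn about z gives the same grasp; the last joint's range is limited). The gripper opens to 85 mm and grips with 20 to 120 N. Pads are 22 mm wide; open, the fingers measure 114 mm over their backs; the gripper's body (76 mm by 85 mm) begins 54 mm behind the grasp point. The pads swing forward as they close: fully open they stand 13 mm farther back than shut.
Start: joints at [-1.375, 0.521, -0.036, 1.599, 0.021, 1.021, -0.113], TCP at [0.164, 0.603, 0.231] pointing down, gripper open.
Joint ranges: [-2.91, 2.91], [-0.3, 2.13], [-1.5, 1.42], [0.17, 2.43], [-1.26, 4.41], [0.16, 1.93], [-2.52, 2.52]. Speed limits (rad/s): [1.89, 1.89, 2.39, 2.39, 3.01, 3.01, 3.01].

INTERFACE

Orientations are given as [roll, pitch, yaw] about the fixed x, y, z axes, in that order (R = Rz(yaw) Ry(pitch) Rx(roll)).
In Python, from workcell import bot, vision, job_done gives the robot as it stands.
- The arm moves only by the tool arm_command, never from a script. Its arguments are lists of equal length, an entry for each row: "gripper": the finger opening in cm, from 0 to 8.54; "slide": the shift along the tool's x, y, z in cm, a list of three; "turn": the turn, a rotation vector about the tool's x, y, z in degrees, a list of three. A call has 1 to 5 rows; each row is the pose to reach, as a shift and turn from the pose commanded when the call began, along the tool's axes at that moment; what a row does not reach only later rows make up. A row lasts 1/8 s, in which the tool goes at most 62.5 mm and 10.7 degrees, less where a joint would pass 70% of its speed; a pose out of reach is approached as far as the arm can. A call with a gripper value outside its range is refused whole. The fingers move at their own pace and stop on an object; "force" is the grip in N (left out, the last holds). Time passes only in rows, so rows that repeat a pose let the fingers close. It gives the time, the measured TCP pose, the force and the opening at its end, in the units of the state.
- bot.observe(): the state, without advancing time (a new reading comes with each control period).
- vision.grab_frame(name): name is "side" or "top" or "wrist"; returns the picture (384x512x3 uint8, blue, green, red); there is no depth.
- vision.camera_model(name): a dict with "mtx" (3x3 intrinsics, pixels), "T" (4x4, takes a point from camera to world coordinates). Camera axes: x right, y down, z forward; pixel columns grow to the right and rows downward; lengths in m; the calibration is good to about 2 mm. A picture is of the moment at which its call begins: read the wrist's pose just before it. camera_model takes no time and is no camera call; for the wrist camera it gives the pose at the moment of the call.
- job_done(): hands the job in, once; it reports no verdict.
The state is a dict: "clock": time; "qpos": joint angles; "qd": joint speeds; "joint_efforts": joint torques, N m; "position": TCP position; "tool_rot": TCP orientation; "force": force on the tool from outside, world axes, zero at the start; "moment": the same for the moment, N m; "grip_width": finger opening in m.
Only numpy, scipy, OpenCV 4.12 (cv2) and the standard library are available. Lean on these libraries where they do the work, as an engineer would, in place of code of your own. Each camera call takes 0.05 s, during which the arm holds its last target. There are 200 camera calls.

TASK

Two empty bottle trays stand nested one in the other. Take the upper tray out and stand it to one side, stand the white reagent bottle with the blue cap upright in the lower tray, then put the upper tray back on turned half round (its orange end over the lower tray's plain end), so that it stands level on the lower tray's lugs clear above the bottle instead of nesting. Set things down without dropping them, and leave the amber bottle, the timer and the staining jar alone.

Things in the scene. Friction and masses are not known exactly. Their poses are not given: they have to be found in the camera images.
- lower_tray: blue-grey moulded stack-and-nest tray, the lower of two identical ones, loose, 0.26 kg; 188 (x) x 158 (y) mm over the rim, 88 mm high (94 at the grip), walls 2.5 mm, tapering to 160 x 130 mm at the underside, floor 3 mm thick. Origin: centre of the underside, z up; x runs along its length to the end with the orange rim (the other end's rim is plain blue-grey)
- upper_tray: the other, identical tray, same frame, 0.21 to 0.34 kg. At the start nested in the lower tray the same way round, its underside 36 mm above the lower one's; lifted straight up by 60 mm or more it is free. Turned half round its grooves miss the lugs and its floor rests on their seats. The worktop to the left of the trays is clear (x 0.40 to 0.60, y 0.27 to 0.46 m): room to stand it aside
- upper_tray_grip (a point): middle of the upper tray's darker upright grip plate, over the tray's centre, 84 mm above its underside. The plate is 76 mm long (tray x), 18 mm thick (tray y), from 64 to 94 mm above the underside; take it across y. It tops a hollow ridge along the tray's middle, open from below, 90 x 26 mm at 64 mm height, 105 x 41 mm at the floor
- upper_tray_strip (a point): middle of the orange rim at the upper tray's +x end: 90 mm from the tray's centre, 88 mm above its underside
- lower_tray_seat (a point): point over the lower tray's centre at the height of its lug seats, 78 mm above its underside: where the centre of the upper tray's underside belongs when stacked. Sloping backs on the lugs guide the last 6 mm of the descent and leave 2 mm play either way along x; the side walls leave 6 mm along y. Yaw is then half a turn from the lower tray's
- lower_tray_lug (a point): seat of one of the lower tray's four lugs (tray x = +78, y = +48 mm, 78 mm above the underside). Both end walls have an inward lug at y = +48 and one at y = -22 mm, each 18 mm wide and 13 mm deep, with an outside groove in the wall below it that slides over the other tray's lug when nesting
- lower_tray_bay_left (a point): middle of the floor of the lower tray's compartment on its +y side of the ridge, at y = +41 mm, 3 mm above the underside. The compartment is 42 mm wide (y) at the floor, 51 mm at 43 mm height, and 128 mm long
- lower_tray_bay_right (a point): the same for the compartment on the -y side, at y = -41 mm; either will do for the bottle
- bottle: white plastic reagent bottle with a blue cap, 33 mm diameter, 66 mm high (body 33 mm up to 59 mm, cap 19 mm), 0.06 kg, loose, standing. Origin: centre of its underside, z up. It stands behind the trays; right of them, keep clear of the fixed microscope (x 0.40 to 0.79, y -0.28 to -0.02 m, 0.31 m high)
- amber_bottle: bystander: amber reagent bottle with a black cap, 34 mm diameter, 78 mm high, standing. Origin: centre of its underside
- lab_timer: bystander: white bench timer lying flat, 58 x 62 x 20 mm. Origin: centre of its underside
- staining_jar: bystander: square staining jar with a round white lid, 52 x 52 x 86 mm, standing. Origin: centre of its underside

How it is judged:
On the way, in this order (a step that is already met when the one before it is completed fails the run):
1. the upper tray is out of the lower one and clear of it (centres at least 14 cm apart) (horizontal distance between upper_tray and lower_tray above 0.14 m), for 0.2 s.
2. the white bottle stands upright on the lower tray's floor, let go (z of bottle in the frame of lower_tray below 0.008 m and x of bottle in the frame of lower_tray between -0.075 and 0.075 m and y of bottle in the frame of lower_tray between -0.06 and 0.06 m and angle between bottle's own z axis and vertical below 0.1 rad and contact force between the fingers and bottle below 0.1 N), for 0.2 s.
At the end, for the whole second after the job is handed in: white bottle upright (0.1 rad) on the lower tray's floor; upper tray on the lower one's lugs, turned half round (orange end over plain end), underside 74 to 81 mm above the lower one's, parallel within 0.04 rad, centres within 12 mm; lower tray flat on the worktop; all at rest (z of bottle in the frame of lower_tray below 0.008 m and x of bottle in the frame of lower_tray between -0.075 and 0.075 m and y of bottle in the frame of lower_tray between -0.06 and 0.06 m and angle between bottle's own z axis and vertical below 0.1 rad and z of upper_tray in the frame of lower_tray between 0.074 and 0.081 m and horizontal distance between upper_tray and lower_tray below 0.012 m and x of upper_tray_strip in the frame of lower_tray below -0.07 m and angle between the z axis of upper_tray and the z axis of lower_tray, either way round below 0.04 rad and angle between lower_tray's own z axis and vertical below 0.04 rad and height (world z) of lower_tray below 0.004 m and linear speed of each of upper_tray, bottle below 0.02 m/s); the robot touches nothing.
It fails at once if the upper tray or the bottle was dropped or thrown (moving faster than 0.6 m/s out of the fingers) ((linear speed of upper_tray above 0.6 m/s and contact force between the fingers and upper_tray below 0.1 N) or (linear speed of bottle above 0.6 m/s and contact force between the fingers and bottle below 0.1 N)).
It fails at once if the amber bottle, the timer or the staining jar was moved more than 3 cm or knocked over (distance of any of amber_bottle, lab_timer, staining_jar from where it was at the start of the episode above 0.03 m or angle between any of amber_bottle, staining_jar's own z axis and vertical above 0.5 rad).
It also fails if it takes over 72 s, if anything falls off the work surface, if the arm or the gripper's body presses on something with over 40 N, if the wrist force passes 120 N, or if a joint passes its speed limit or range.

## Working session

There is one attempt and no reset: what is moved stays moved. The work goes in short steps, Python scripts to look and compute and a tool call to move; the robot and the scene stay as the last step left them, time stands still between calls to the robot, and variables do not carry over. Pictures are saved under pics/ and viewed, about 8 in all and at most 12, crops included, and the job is handed in when it is done.

Besides the shell and the picture viewer there is one more tool, called as a command line: name --argument value ..., lists and objects as JSON in quotes. arm_command: Moves the arm, as the interface text tells. Its arguments: {"type":"object","properties":{"gripper":{"type":"array","items":{"type":"number"}},"slide":{"type":"array","items":{"type":"array","items":{"type":"number"}}},"turn":{"type":"array","items":{"type":"array","items":{"type":"number"}}},"force":{"type":"number"}},"required":["gripper","slide","turn"]}

```bash
mkdir -p pics; ls; cat > h.py <<'E'
import numpy as np, cv2
from workcell import bot, vision
from scipy.spatial.transform import Rotation as R
def ray(name,px,z,m=None):
    m=m or vision.camera_model(name); K=np.array(m["mtx"]);T=np.array(m["T"])
    d=T[:3,:3]@np.linalg.solve(K,[px[0],px[1],1]); o=T[:3,3]
    return o+d*(z-o[2])/d[2]
def proj(name,p,m=None):
    m=m or vision.camera_model(name); K=np.array(m["mtx"]);T=np.array(m["T"])
    c=np.linalg.inv(T)@np.r_[p,1]; u=K@c[:3]; return u[:2]/u[2]
E
python3 - <<'E'
from h import *
s=bot.observe(); print({k:np.round(v,3) for k,v in s.items()})
for n in ("top","side"):
    im=vision.grab_frame(n); cv2.imwrite(f"pics/{n}0.png",im); m=vision.camera_model(n); print(n,np.round(m["T"],3).tolist(),np.round(m["mtx"],1).tolist())
a=cv2.imread("pics/top0.png");b=cv2.imread("pics/side0.png")
cv2.imwrite("pics/a.png",cv2.resize(a,(800,600)));cv2.imwrite("pics/b.png",cv2.resize(b,(800,600)))
E
```

```text
pics
{'clock': np.float64(0.0), 'qpos': array([-1.375,  0.522, -0.036,  1.6  ,  0.021,  1.021, -0.113]), 'qd': array([ 0.001, -0.   ,  0.001,  0.001,  0.001,  0.   ,  0.001]), 'joint_efforts': array([ 1.0000e-03, -9.2710e+01,  1.9800e+00, -3.6993e+01,  1.8000e-02,
        8.0000e-03,  0.0000e+00]), 'position': array([0.164, 0.603, 0.231]), 'tool_rot': array([-3.14 ,  0.   ,  2.876]), 'force': array([ 0.402,  0.396, -0.372]), 'moment': array([ 0.001, -0.012, -0.033]), 'grip_width': np.float64(0.085)}
top [[0.009, -0.99, 0.139, 0.45], [-1.0, -0.008, 0.006, 0.237], [-0.004, -0.139, -0.99, 0.968], [0.0, 0.0, 0.0, 1.0]] [[441.4, 0.0, 256.6], [0.0, 441.4, 185.2], [0.0, 0.0, 1.0]]
side [[-0.706, 0.62, -0.343, 0.887], [0.708, 0.612, -0.353, 0.548], [-0.009, -0.492, -0.871, 0.851], [0.0, 0.0, 0.0, 1.0]] [[367.4, 0.0, 256.9], [0.0, 367.4, 197.5], [0.0, 0.0, 1.0]]
```

View pics/a.png

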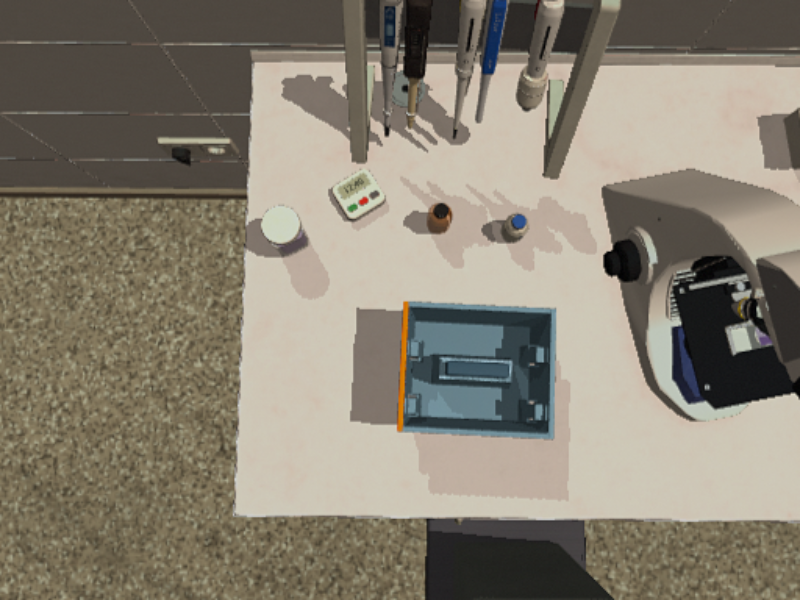

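View pics/b.png

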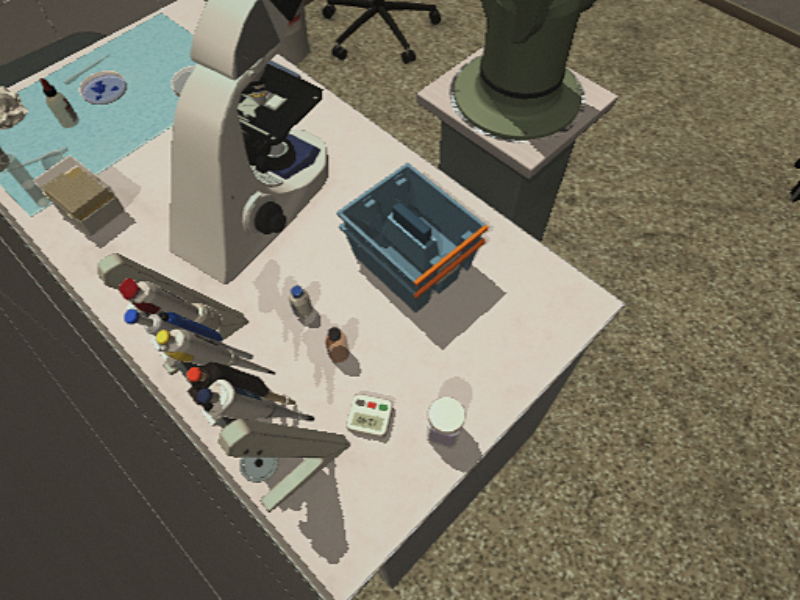

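Top view: the trays are around (478,370) in the 800x600 picture, with the orange end on the left (world +y). The white bottle with the blue cap is at (516,224), amber at (440,217), timer at (358,195) and jar at (282,228). The side view agrees with this. Next I measure.

```bash
cat >> h.py <<'E'
def blobs(im,lo,hi,amin=15):
    m=cv2.inRange(cv2.cvtColor(im,cv2.COLOR_BGR2HSV),lo,hi)
    n,l,st,c=cv2.connectedComponentsWithStats(m)
    return [(st[i],c[i],(l==i).astype(np.uint8)) for i in range(1,n) if st[i][4]>=amin]
def big(bl): return max(bl,key=lambda b:b[0][4])
def inbox(bl,x0,y0,x1,y1): return [b for b in bl if x0<b[1][0]<x1 and y0<b[1][1]<y1]
def tray(im,z,box,name="top"):
    g=inbox(blobs(im,(85,30,20),(115,255,255)),*box); o=inbox(blobs(im,(5,150,120),(20,255,255)),*box)
    ob=big(o)[2] if o else None
    msk=sum(b[2] for b in g if b[0][4]>60)
    if ob is not None: msk=msk+ob
    pts=np.argwhere(msk>0)[:,::-1].astype(np.float32)
    h=cv2.convexHull(pts.astype(np.int32))[:,0]
    W=np.array([ray(name,p,z)[:2] for p in h],np.float32)
    r=cv2.minAreaRect(W*1000)
    oc=ray(name,big(o)[1],z)[:2] if o else None
    c=np.array(r[0])/1000
    e=cv2.boxPoints(r)/1000
    yaw=None
    if oc is not None:
        ds=[(e[i]+e[(i+1)%4])/2-c for i in range(4)]
        d=max(ds,key=lambda d:d@(oc-c)/np.linalg.norm(d)); yaw=np.degrees(np.arctan2(d[1],d[0]))
    return c.round(4),np.round(r[1],1),yaw,oc
E
python3 - <<'E'
from h import *
im=cv2.imread("pics/top0.png");sd=cv2.imread("pics/side0.png")
print(tray(im,.124,(240,180,375,290)))
# grip plate crop pixels & bottle
for n,i,box in (("top",im,(310,125,350,165)),("side",sd,(170,170,215,215))):
    for b in inbox(blobs(i,(100,120,60),(125,255,255),8),*box): print(n,b[0],b[1].round(1),ray(n,b[1],.066).round(4),ray(n,b[1],.062).round(4))
m=vision.camera_model("top")
# amber cap approx
print("amber",ray("top",(440*.64,211*.64),.078),"timer",ray("top",(358*.64,195*.64),.02),"jar",ray("top",(282*.64,225*.64),.086))
print("grip",ray("top",(475*.64,370*.64),.13))
c=im[180:290,245:365]; cv2.imwrite("pics/c.png",cv2.resize(c,None,fx=5,fy=5,interpolation=cv2.INTER_CUBIC))
E
```

```text
(array([0.4727, 0.1487]), array([188. , 156.8]), np.float64(87.66015003615085), array([0.47516444, 0.23933316]))
top [328 138   8   8  53] [331.8 141.3] [0.6715 0.0855 0.066 ] [0.6725 0.0848 0.062 ]
side [187 183   6   6  28] [189.6 185.5] [0.6723 0.0859 0.066 ] [0.6712 0.0835 0.062 ]
amber [0.68109    0.19110189 0.078     ] timer [0.71848858 0.3042544  0.02      ] jar [0.65860913 0.39848089 0.086     ]
grip [0.47092905 0.15136525 0.13      ]
```

View pics/c.png

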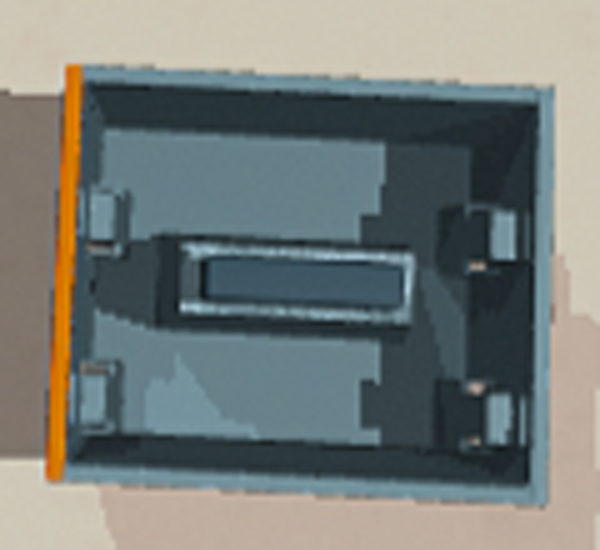

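```bash
cat >> h.py <<'E'
def plan(p,yaw,tilt=True):
    s=bot.observe(); Rc=R.from_euler("xyz",s["tool_rot"]); Rt=R.from_euler("xyz",[np.pi,0,np.radians(yaw)])
    d=Rc.inv().apply(np.array(p)-s["position"])*100; t=np.degrees((Rc.inv()*Rt).as_rotvec())
    print("t %.2f"%s["clock"],"pos",s["position"].round(4),"rot",np.degrees(s["tool_rot"]).round(1),"q",s["qpos"].round(2),"F",s["force"].round(1),"w %.4f"%s["grip_width"])
    print("slide cm",d.round(2),"len",np.linalg.norm(d).round(1),"turn",t.round(2))
E
python3 -c "
from h import *
plan((.4727,.1487,.20),87.7)"
```

```text
t 0.10 pos [0.1641 0.6027 0.2307] rot [-179.9    0.   164.8] q [-1.38  0.52 -0.04  1.6   0.02  1.02 -0.11] F [ 0.1 -0.1 -0.4] w 0.0855
slide cm [-41.7  -35.7    3.12] len 55.0 turn [-5.000e-02  5.000e-02  7.707e+01]
```

arm_command --gripper '[8.5,8.5,8.5,8.5,8.5]' --slide '[[-4.2,-3.6,0],[-8.4,-7.2,0],[-12.6,-10.8,0],[-16.8,-14.4,0],[-21,-18,0]]' --turn '[[0,0,8],[0,0,16],[0,0,24],[0,0,32],[0,0,40]]' --force 60

```text
clock: 0.72
position: [0.3202, 0.3725, 0.2313]
tool_rot: [-3.141, -0.0, 2.173]
force: [0.5, 0.7, 0.3]
grip_width: 0.0849
```

```bash
python3 -c "
from h import *
plan((.4727,.1487,.20),87.7)"
```

```text
t 0.72 pos [0.3202 0.3725 0.2313] rot [-180.    -0.   124.5] q [-1.12  0.31  0.18  1.95 -0.07  0.88 -0.31] F [0.5 0.7 0.3] w 0.0849
slide cm [-27.08  -0.12   3.13] len 27.3 turn [-1.000e-02  0.000e+00  3.681e+01]
```

arm_command --gripper '[8.5,8.5,8.5,8.5,8.5]' --slide '[[-6,0,0.6],[-12,0,1.2],[-18,0,1.8],[-24,0,2.4],[-27,-0.1,3.1]]' --turn '[[0,0,8],[0,0,16],[0,0,24],[0,0,32],[0,0,36.6]]'

```text
clock: 1.35
position: [0.4739, 0.1489, 0.2001]
tool_rot: [3.141, 0.001, 1.532]
force: [-0.0, 0.2, 0.7]
grip_width: 0.0849
```

arm_command --gripper '[5.5,5.5]' --slide '[[0,0,0],[0,0,0]]' --turn '[[0,0,0],[0,0,0]]'

```text
clock: 1.6
position: [0.4723, 0.1525, 0.2002]
tool_rot: [-3.141, -0.0, 1.54]
force: [0.3, 0.2, -0.5]
grip_width: 0.0552
```

```bash
python3 - <<'E'
from h import *
plan((.4727,.1487,.103),87.7)
m=vision.camera_model("wrist"); cv2.imwrite("pics/w1.png",vision.grab_frame("wrist")); print(np.round(m["T"],3).tolist(), np.round(m["mtx"],1).tolist())
E
```

```text
t 1.60 pos [0.4723 0.1525 0.2002] rot [-180.    -0.    88.3] q [-0.74  0.38  0.39  1.98 -0.2   0.81 -0.26] F [ 0.3  0.2 -0.5] w 0.0552
slide cm [-0.38  0.06  9.72] len 9.7 turn [-0.03 -0.    0.56]
[[1.0, -0.029, -0.01, 0.475], [-0.03, -0.953, -0.302, 0.23], [-0.001, 0.302, -0.953, 0.343], [0.0, 0.0, 0.0, 1.0]] [[313.6, 0.0, 259.7], [0.0, 313.6, 190.8], [0.0, 0.0, 1.0]]
```

View pics/w1.png

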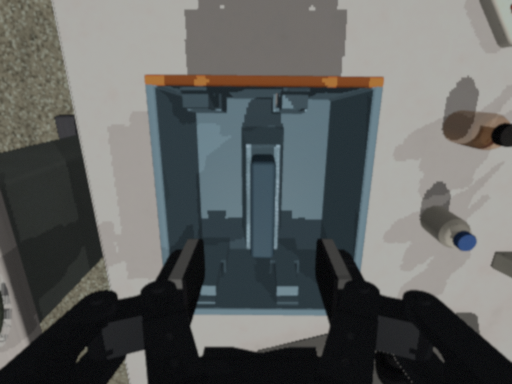

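The wrist view shows the plate centred at u≈262, in line with the fingers (midpoint ≈262). The bottle's cap is at (464,241).

arm_command --gripper '[5.5,5.5,5.5,5.5,5.5]' --slide '[[-0.4,0,3],[-0.4,0,6],[-0.4,0,8],[-0.4,0,9.5],[-0.4,0,9.7]]' --turn '[[0,0,0.6],[0,0,0.6],[0,0,0.6],[0,0,0.6],[0,0,0.6]]'

```text
clock: 2.28
position: [0.4721, 0.1482, 0.1028]
tool_rot: [-3.141, 0.0, 1.529]
force: [-0.2, -0.6, 1.0]
grip_width: 0.055
```

arm_command --gripper '[2.5,1.2,1.2,1.2,1.2]' --slide '[[0,0,0],[0,0,0],[0,0,0],[0,0,0],[0,0,0]]' --turn '[[0,0,0],[0,0,0],[0,0,0],[0,0,0],[0,0,0]]'

```text
clock: 2.9
position: [0.4729, 0.148, 0.1041]
tool_rot: [3.141, -0.001, 1.528]
force: [-1.8, -0.5, 8.5]
grip_width: 0.0169
```

arm_command --gripper '[1.2,1.2,1.2,1.2,1.2]' --slide '[[0,0,-1],[0,0,-3],[0,0,-6],[0,0,-9],[0,0,-12]]' --turn '[[0,0,0],[0,0,0],[0,0,0],[0,0,0],[0,0,0]]'

```text
clock: 3.52
position: [0.4724, 0.1477, 0.225]
tool_rot: [3.141, -0.0, 1.528]
force: [0.5, 1.0, -2.3]
grip_width: 0.0169
```

```bash
python3 - <<'E'
from h import *
plan((.50,.365,.223),177.7)
a=vision.grab_frame("side");b=vision.grab_frame("top");cv2.imwrite("pics/d.png",np.hstack([a,b])[:,:,:][0:384])
cv2.imwrite("pics/d2.png",cv2.resize(np.hstack([a[40:300,100:400],b[120:380,150:450]]),None,fx=1.3,fy=1.3))
E
```

```text
t 3.52 pos [0.4724 0.1477 0.225 ] rot [180.   -0.   87.6] q [-0.75  0.35  0.42  1.96 -0.18  0.87 -0.28] F [ 0.5  1.  -2.3] w 0.0169
slide cm [21.83  1.83  0.21] len 21.9 turn [ 3.000e-02  1.000e-02 -9.014e+01]
```

View pics/d2.png

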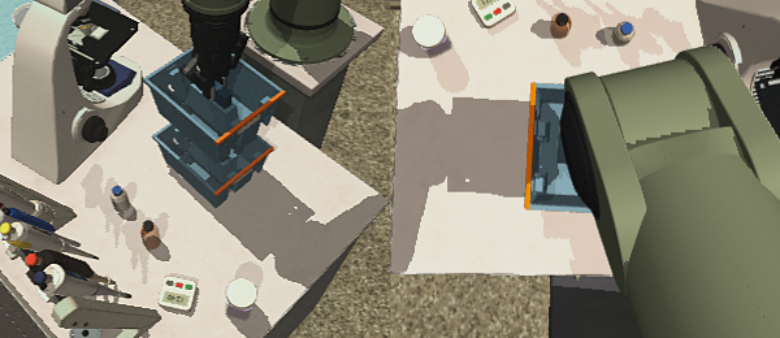

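arm_command --gripper '[1.2,1.2,1.2,1.2,1.2]' --slide '[[2,0.2,0],[5,0.4,0],[9,0.8,0],[13,1.1,0],[17,1.4,0]]' --turn '[[0,0,-5],[0,0,-14],[0,0,-24],[0,0,-34],[0,0,-44]]'

```text
clock: 4.25
position: [0.4936, 0.3182, 0.2231]
tool_rot: [-3.141, -0.0, 2.302]
force: [0.0, -0.4, -1.2]
grip_width: 0.0168
```

```bash
python3 -c "
from h import *
plan((.50,.365,.223),177.7)"
```

```text
t 4.25 pos [0.4936 0.3182 0.2231] rot [-180.    -0.   131.9] q [-0.81  0.48  0.19  1.72 -0.11  0.96  0.15] F [ 0.  -0.4 -1.2] w 0.0168
slide cm [3.05 3.61 0.01] len 4.7 turn [-2.000e-02 -1.000e-02 -4.581e+01]
```

arm_command --gripper '[1.2,1.2,1.2,1.2,1.2]' --slide '[[1,1.2,0],[2,2.4,0],[3,3.6,0],[3,3.6,0],[3,3.6,0]]' --turn '[[0,0,-10],[0,0,-20],[0,0,-30],[0,0,-40],[0,0,-45.5]]'

```text
clock: 4.88
position: [0.5006, 0.3632, 0.2229]
tool_rot: [-3.141, -0.001, 3.095]
force: [0.8, 0.2, -2.5]
grip_width: 0.0171
```

arm_command --gripper '[1.2,1.2,1.2,1.2,1.2]' --slide '[[0,0,2],[0,0,5],[0,0,8],[0,0,11],[0,0,13]]' --turn '[[0,0,0],[0,0,0],[0,0,0],[0,0,0],[0,0,0]]'

```text
clock: 5.5
position: [0.5001, 0.3629, 0.0916]
tool_rot: [-3.14, -0.001, 3.091]
force: [0.1, 0.1, -1.9]
grip_width: 0.0167
```

```bash
python3 -c "
from h import *
plan((.50,.365,.068),177.7)"
```

```text
t 5.50 pos [0.5001 0.3629 0.0916] rot [-1.799e+02 -1.000e-01  1.771e+02] q [-0.71  0.68 -0.01  1.73  0.01  0.74  0.79] F [ 0.1  0.1 -1.9] w 0.0167
slide cm [0.02 0.22 2.36] len 2.4 turn [-0.08 -0.07 -0.63]
```

arm_command --gripper '[1.2,1.2,1.2,1.2,1.2]' --slide '[[0,0,1],[0,0,1.7],[0,0,2.1],[0,0,2.3],[0,0,2.3]]' --turn '[[0,0,0],[0,0,0],[0,0,0],[0,0,0],[0,0,0]]'

```text
clock: 6.12
position: [0.5009, 0.3635, 0.0706]
tool_rot: [3.141, 0.0, 3.09]
force: [-0.3, -0.3, -1.5]
grip_width: 0.0169
```

arm_command --gripper '[1.2,1.2,1.2,1.2]' --slide '[[0,0,0.1],[0,0,0.2],[0,0,0.3],[0,0,0.3]]' --turn '[[0,0,0],[0,0,0],[0,0,0],[0,0,0]]'

```text
clock: 6.62
position: [0.5009, 0.3634, 0.0682]
tool_rot: [3.141, 0.0, 3.09]
force: [-4.1, -3.8, 14.8]
grip_width: 0.0169
```

arm_command --gripper '[1.8,3.5,4.5]' --slide '[[0,0,-0.1],[0,0,-0.1],[0,0,-0.1]]' --turn '[[0,0,0],[0,0,0],[0,0,0]]'

```text
clock: 7.0
position: [0.5008, 0.3635, 0.0683]
tool_rot: [3.142, 0.0, 3.09]
force: [-0.1, -0.8, -0.1]
grip_width: 0.0451
```

arm_command --gripper '[4.5,4.5,4.5,4.5,4.5]' --slide '[[0,0,-2],[0,0,-5],[0,0,-9],[0,0,-13],[0,0,-15]]' --turn '[[0,0,0],[0,0,0],[0,0,0],[0,0,10],[0,0,20]]'

```text
clock: 7.62
position: [0.5014, 0.3638, 0.2221]
tool_rot: [3.138, 0.001, 2.735]
force: [0.0, 0.4, -0.6]
grip_width: 0.0448
```

```bash
python3 -c "
from h import *
plan((.672,.086,.20),-2.3)"
```

```text
t 7.62 pos [0.5014 0.3638 0.2221] rot [1.798e+02 1.000e-01 1.567e+02] q [-0.78  0.52  0.09  1.63 -0.05  0.99  0.49] F [ 0.   0.4 -0.6] w 0.0448
slide cm [-26.65 -18.79   2.17] len 32.7 turn [ 1.4000e-01 -2.6000e-01  1.5903e+02]
```

arm_command --gripper '[6.5,6.5,6.5,6.5,6.5]' --slide '[[-3,-2.1,0],[-7,-4.9,0],[-11,-7.7,0],[-15,-10.6,0],[-19,-13.4,0]]' --turn '[[0,0,10],[0,0,20],[0,0,30],[0,0,40],[0,0,50]]'

```text
clock: 8.25
position: [0.6242, 0.1648, 0.2199]
tool_rot: [3.14, -0.001, 1.863]
force: [0.7, 0.2, -0.2]
grip_width: 0.0652
```

arm_command --gripper '[6.5,6.5,6.5,6.5,6.5]' --slide '[[0,0,0],[0,0,0],[0,0,0],[0,0,0],[0,0,0]]' --turn '[[0,0,10],[0,0,20],[0,0,30],[0,0,40],[0,0,50]]'

```text
clock: 8.88
position: [0.6235, 0.1663, 0.2197]
tool_rot: [-3.141, -0.002, 0.991]
force: [-0.2, 0.4, -0.6]
grip_width: 0.0649
```

```bash
python3 - <<'E'
from h import *
im=vision.grab_frame("top"); cv2.imwrite("pics/e.png",cv2.resize(im[100:384,100:480],None,fx=2,fy=2))
plan((.672,.086,.20),-2.3)
E
```

```text
t 8.93 pos [0.6235 0.1665 0.2196] rot [-1.80e+02 -1.00e-01  5.63e+01] q [-0.7   0.63  0.56  1.58 -0.37  1.04 -0.63] F [-0.4  1.4  0.2] w 0.0654
slide cm [-4.    8.51  1.95] len 9.6 turn [-0.06 -0.06 58.55]
```

View pics/e.png

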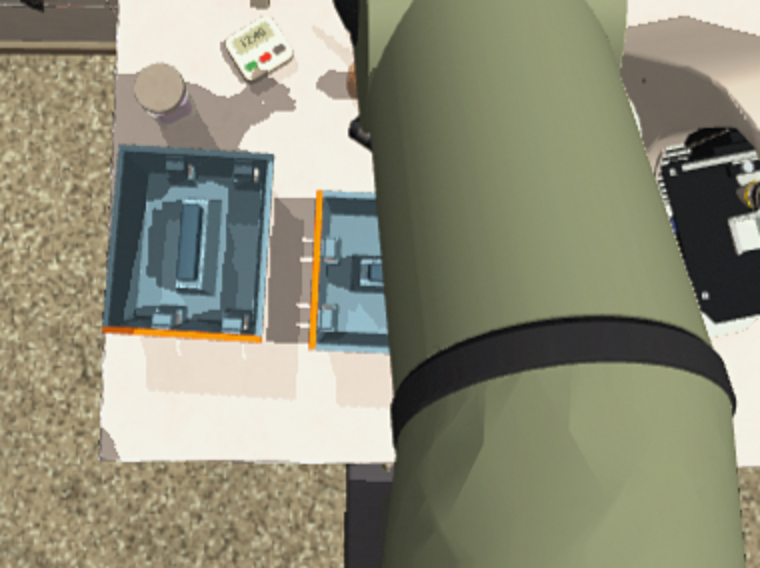

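The upper tray stands aside, level, with its orange rim towards the robot. The lower tray is still in place.

arm_command --gripper '[6.5,6.5,6.5,6.5,6.5]' --slide '[[-0.8,1.7,0],[-1.6,3.4,0],[-2.4,5.1,0],[-3.2,6.8,0],[-4,8.5,0]]' --turn '[[0,0,10],[0,0,20],[0,0,30],[0,0,40],[0,0,50]]'

```text
clock: 9.55
position: [0.6734, 0.0861, 0.2194]
tool_rot: [-3.14, -0.001, 0.121]
force: [-0.0, 0.2, -1.1]
grip_width: 0.0653
```

arm_command --gripper '[6.5,6.5,6.5]' --slide '[[0,0,0],[0,0,0],[0,0,0]]' --turn '[[0,0,8],[0,0,8],[0,0,8]]'

```text
clock: 9.93
position: [0.6731, 0.0867, 0.2187]
tool_rot: [-3.141, -0.0, -0.011]
force: [0.2, -0.3, -0.6]
grip_width: 0.0648
```

```bash
python3 - <<'E'
from h import *
im=cv2.imread("pics/e.png"); 
top=vision.grab_frame("top")
print(tray(top,.088,(140,165,238,280)))
plan((.672,.086,.031),-2.3)
m=vision.camera_model("wrist"); w=vision.grab_frame("wrist"); cv2.imwrite("pics/w2.png",w)
for b in blobs(w,(100,120,60),(125,255,255),20): print(b[0],b[1].round(1),ray("wrist",b[1],.066,m).round(4))
E
```

```text
(array([0.5023, 0.3661]), array([157.9, 187.1]), np.float64(176.95219287747605), array([0.4118765 , 0.36779646]))
t 9.97 pos [0.6731 0.0866 0.2187] rot [-180.    -0.    -0.7] q [-0.67  0.76  0.8   1.48 -0.58  1.14 -1.34] F [ 0.1 -0.3  0.1] w 0.0650
slide cm [-0.11  0.07 18.77] len 18.8 turn [-0.04 -0.01  1.6 ]
[256 165  17  18 250] [264.  173.6] [0.6743 0.0827 0.066 ]
```

View pics/w2.png

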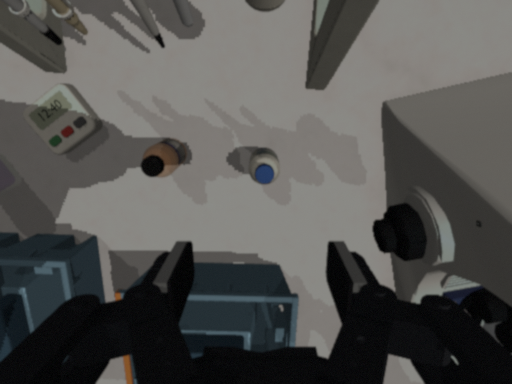

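The wrist view puts the cap at (264,174), which gives y≈0.083 against 0.086 from the fixed cameras. I take 0.085. The jaws close along y, so they will centre it.

arm_command --gripper '[6.5,6.5,6.5,6.5,6.5]' --slide '[[-0.1,0.2,5],[-0.1,0.2,10],[-0.1,0.2,15],[-0.1,0.2,18],[-0.1,0.2,18.8]]' --turn '[[0,0,1.6],[0,0,1.6],[0,0,1.6],[0,0,1.6],[0,0,1.6]]'

```text
clock: 10.65
position: [0.6713, 0.0842, 0.0288]
tool_rot: [3.141, 0.002, -0.043]
force: [0.8, 0.5, 0.3]
grip_width: 0.0651
```

arm_command --gripper '[5.0,4.2,3.6,2.8,2.8]' --slide '[[0,0,0],[0,0,0],[0,0,0],[0,0,0],[0,0,0]]' --turn '[[0,0,0],[0,0,0],[0,0,0],[0,0,0],[0,0,0]]' --force 30

```text
clock: 11.28
position: [0.6726, 0.0843, 0.0314]
tool_rot: [-3.141, -0.001, -0.044]
force: [-1.3, 0.3, 8.6]
grip_width: 0.032
```

```bash
python3 - <<'E'
from h import *
plan((.672,.086,.031),-2.3)
E
```

```text
t 11.28 pos [0.6726 0.0843 0.0314] rot [-1.8e+02 -1.0e-01 -2.5e+00] q [-0.59  0.97  0.65  1.6  -0.74  0.84 -1.25] F [-1.3  0.3  8.6] w 0.0320
slide cm [-0.07 -0.16  0.04] len 0.2 turn [-0.03 -0.07 -0.22]
```

arm_command --gripper '[2.8,2.8,2.8,2.8,2.8]' --slide '[[0,0,-1],[0,0,-4],[0,0,-8],[0,0,-12],[0,0,-16]]' --turn '[[0,0,0],[0,0,0],[0,0,0],[0,0,0],[0,0,0]]'

```text
clock: 11.9
position: [0.672, 0.0841, 0.1924]
tool_rot: [-3.141, -0.0, -0.044]
force: [-0.4, 0.7, 0.8]
grip_width: 0.0318
```

```bash
python3 - <<'E'
from h import *
plan((.5137,.1471,.191),-2.3)
top=vision.grab_frame("top"); cv2.imwrite("pics/top3.png",top)
o=inbox(blobs(top,(5,150,120),(20,255,255)),240,180,375,290)
for b in o: print(b[0],ray("top",b[1],.088),cv2.minAreaRect(np.argwhere(b[2])[:,::-1].astype(np.float32)))
sd=vision.grab_frame("side");cv2.imwrite("pics/f.png",cv2.resize(sd[60:284,140:390],None,fx=2,fy=2))
E
```

```text
t 11.90 pos [0.672  0.0841 0.1924] rot [-180.    -0.    -2.5] q [-0.66  0.79  0.79  1.51 -0.6   1.1  -1.35] F [-0.4  0.7  0.8] w 0.0318
slide cm [-16.09  -5.59   0.14] len 17.0 turn [-0.01 -0.03 -0.24]
[254 195   8  80 263] [0.47525916 0.23936028 0.088     ] ((257.5249328613281, 234.50125122070312), (3.495633363723755, 79.151123046875), 2.862405300140381)
```

View pics/f.png

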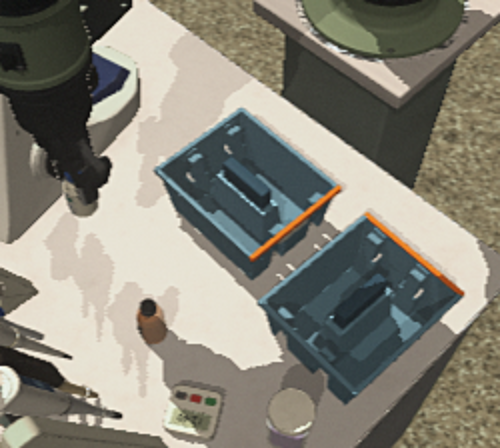

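arm_command --gripper '[2.8,2.8,2.8,2.8,2.8]' --slide '[[-3,-1,0],[-8,-2.8,0],[-13,-4.5,0],[-16,-5.6,0],[-16,-5.6,0]]' --turn '[[0,0,0],[0,0,0],[0,0,0],[0,0,0],[0,0,0]]'

```text
clock: 12.62
position: [0.513, 0.1486, 0.1906]
tool_rot: [-3.14, 0.001, -0.042]
force: [1.1, 0.4, -0.5]
grip_width: 0.032
```

```bash
python3 - <<'E'
from h import *
plan((.5135,.1475,.0345),-2.5)
E
```

```text
t 12.62 pos [0.513  0.1486 0.1906] rot [-1.799e+02  1.000e-01 -2.400e+00] q [-0.99  0.59  0.87  1.91 -0.56  0.91 -1.46] F [ 1.1  0.4 -0.5] w 0.0320
slide cm [ 0.07  0.13 15.61] len 15.6 turn [-0.08  0.06  0.09]
```

arm_command --gripper '[2.8,2.8,2.8,2.8,2.8]' --slide '[[0.1,0.1,4],[0.1,0.1,8],[0.1,0.1,12],[0.1,0.1,14.5],[0.1,0.1,15.2]]' --turn '[[0,0,0],[0,0,0],[0,0,0],[0,0,0],[0,0,0]]'

```text
clock: 13.25
position: [0.5158, 0.1454, 0.0373]
tool_rot: [3.141, 0.001, -0.045]
force: [-0.9, -0.2, -0.1]
grip_width: 0.0323
```

arm_command --gripper '[2.8,2.8]' --slide '[[0,0,0.1],[0,0,0.1]]' --turn '[[0,0,0],[0,0,0]]'

```text
clock: 13.5
position: [0.5163, 0.1463, 0.0382]
tool_rot: [-3.141, -0.001, -0.044]
force: [-0.0, -0.4, -0.8]
grip_width: 0.0326
```

arm_command --gripper '[2.8,2.8,2.8,2.8]' --slide '[[-0.2,-0.1,0.1],[-0.2,-0.1,0.2],[-0.2,-0.1,0.3],[-0.2,-0.1,0.3]]' --turn '[[0,0,0],[0,0,0],[0,0,0],[0,0,0]]'

```text
clock: 14.0
position: [0.5138, 0.1474, 0.0344]
tool_rot: [-3.141, -0.0, -0.044]
force: [-0.8, 1.2, 2.9]
grip_width: 0.0322
```

arm_command --gripper '[3.6,4.4,5.0,5.0]' --slide '[[0,0,0],[0,0,0],[0,0,0],[0,0,0]]' --turn '[[0,0,0],[0,0,0],[0,0,0],[0,0,0]]'

```text
clock: 14.5
position: [0.5138, 0.1472, 0.0343]
tool_rot: [3.142, -0.0, -0.044]
force: [0.7, 0.1, -0.7]
grip_width: 0.0502
```

arm_command --gripper '[5,5,5,5,5]' --slide '[[0,0,-1],[0,0,-4],[0,0,-8],[0,0,-13],[0,0,-18]]' --turn '[[0,0,0],[0,0,0],[0,0,0],[0,0,0],[0,0,0]]'

```text
clock: 15.12
position: [0.5135, 0.1469, 0.2164]
tool_rot: [3.141, 0.0, -0.045]
force: [0.6, -0.2, 0.0]
grip_width: 0.0499
```

```bash
python3 - <<'E'
from h import *
plan((.5023,.3661,.18),-3.0)
E
```

```text
t 15.12 pos [0.5135 0.1469 0.2164] rot [180.    0.   -2.6] q [-1.02  0.56  0.9   1.89 -0.53  0.96 -1.48] F [ 0.6 -0.2  0. ] w 0.0499
slide cm [ -2.1  -21.85   3.64] len 22.2 turn [0.01 0.   0.43]
```

arm_command --gripper '[5,5,5,5,5]' --slide '[[-0.5,-5,0],[-1,-10,0],[-1.7,-16,0],[-2.2,-21,0],[-2.2,-21.7,0]]' --turn '[[0,0,0.4],[0,0,0.4],[0,0,0.4],[0,0,0.4],[0,0,0.4]]'

```text
clock: 15.75
position: [0.5001, 0.3685, 0.2142]
tool_rot: [-3.142, 0.0, -0.046]
force: [0.1, -1.0, -0.3]
grip_width: 0.0502
```

```bash
python3 - <<'E'
from h import *
plan((.501,.364,.069),-3.0)
top=vision.grab_frame("top"); sd=vision.grab_frame("side")
cv2.imwrite("pics/top4.png",top); cv2.imwrite("pics/side4.png",sd)
for n,i,box in (("top",top,(240,180,375,290)),("side",sd,(150,80,330,200))):
    for b in inbox(blobs(i,(105,150,60),(125,255,255),8),*box): print(n,b[0],b[1].round(1),ray(n,b[1],.069).round(4))
cv2.imwrite("pics/g.png",np.hstack([cv2.resize(top[180:290,150:370],None,fx=1.8,fy=1.8),cv2.resize(sd[100:210,200:330],None,fx=1.8,fy=1.8)]))
E
```

```text
t 15.75 pos [0.5001 0.3685 0.2142] rot [-180.     0.    -2.7] q [-1.27  0.7   0.88  1.66 -0.6   1.07 -1.83] F [ 0.1 -1.  -0.3] w 0.0502
slide cm [ 0.11  0.45 14.52] len 14.5 turn [-0.    0.01  0.34]
top [298 213   8   8  51] [301.4 216.4] [0.5136 0.1501 0.069 ]
side [249 161   6   5  22] [251.9 163. ] [0.5159 0.1501 0.069 ]
```

View pics/g.png

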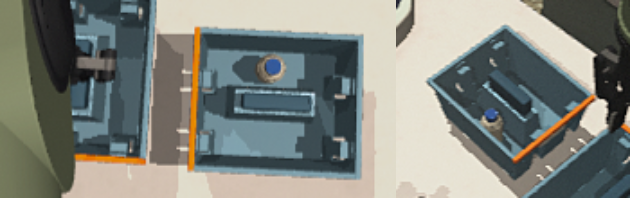

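The bottle stands upright in the far bay, in line between the lugs. The lower tray is in full view, so I measure it and regrasp the upper one.

arm_command --gripper '[5,5,5,5,5]' --slide '[[0.1,0.1,4],[0.1,0.2,8],[0.1,0.2,12],[0.1,0.2,14],[0.1,0.2,14.4]]' --turn '[[0,0,0.3],[0,0,0.3],[0,0,0.3],[0,0,0.3],[0,0,0.3]]'

```text
clock: 16.48
position: [0.5025, 0.362, 0.0702]
tool_rot: [3.141, 0.0, -0.058]
force: [0.5, 0.0, 0.2]
grip_width: 0.0498
```

```bash
python3 - <<'E'
from h import *
plan((.501,.364,.069),-3.0)
print(tray(cv2.imread("pics/top4.png"),.088,(246,180,375,290)))
E
```

```text
t 16.48 pos [0.5025 0.362  0.0702] rot [180.    0.   -3.3] q [-1.17  0.86  0.73  1.76 -0.76  0.83 -1.71] F [0.5 0.  0.2] w 0.0498
slide cm [-0.16 -0.19  0.12] len 0.3 turn [ 0.04  0.02 -0.3 ]
(array([0.4727, 0.1487]), array([188. , 156.8]), np.float64(87.67348360081904), array([0.47492521, 0.23935114]))
```

arm_command --gripper '[5,3,1.2,1.2,1.2]' --slide '[[-0.1,-0.2,0],[-0.1,-0.2,0],[-0.1,-0.2,0],[-0.1,-0.2,0],[-0.1,-0.2,0]]' --turn '[[0,0,-0.3],[0,0,-0.3],[0,0,-0.3],[0,0,-0.3],[0,0,-0.3]]' --force 60

```text
clock: 17.1
position: [0.5017, 0.3654, 0.0713]
tool_rot: [-3.141, -0.001, -0.051]
force: [-3.2, 0.7, 9.8]
grip_width: 0.0166
```

arm_command --gripper '[1.2,1.2,1.2,1.2,1.2]' --slide '[[0,0,0],[0,0,-2],[0,0,-6],[0,0,-11],[0,0,-16]]' --turn '[[0,0,0],[0,0,0],[0,0,0],[0,0,0],[0,0,0]]'

```text
clock: 17.73
position: [0.5013, 0.3646, 0.2331]
tool_rot: [-3.142, -0.0, -0.052]
force: [0.3, 0.9, -1.8]
grip_width: 0.0167
```

```bash
python3 - <<'E'
from h import *
plan((.4727,.1487,.231),87.7)
E
```

```text
t 17.73 pos [0.5013 0.3646 0.2331] rot [-180.   -0.   -3.] q [-1.27  0.68  0.9   1.64 -0.58  1.1  -1.84] F [ 0.3  0.9 -1.8] w 0.0167
slide cm [-1.73 21.71  0.21] len 21.8 turn [ 2.000e-02 -2.000e-02 -9.067e+01]
```

arm_command --gripper '[1.2,1.2,1.2,1.2,1.2]' --slide '[[-0.1,2,0],[-0.4,5,0],[-0.7,9,0],[-1,13,0],[-1.3,17,0]]' --turn '[[0,0,-5],[0,0,-14],[0,0,-24],[0,0,-34],[0,0,-44]]'

```text
clock: 18.35
position: [0.4795, 0.1943, 0.2315]
tool_rot: [3.141, -0.001, 0.722]
force: [1.0, 0.0, -2.9]
grip_width: 0.0167
```

```bash
python3 - <<'E'
from h import *
plan((.4727,.1487,.231),87.7)
E
```

```text
t 18.35 pos [0.4795 0.1943 0.2315] rot [ 1.80e+02 -1.00e-01  4.14e+01] q [-1.04  0.44  0.74  1.91 -0.37  0.93 -0.98] F [ 1.   0.  -2.9] w 0.0167
slide cm [-3.52  2.98  0.04] len 4.6 turn [ 3.000e-02 -4.000e-02 -4.632e+01]
```

arm_command --gripper '[1.2,1.2,1.2,1.2,1.2]' --slide '[[-0.8,0.7,0],[-1.6,1.4,0],[-2.5,2.1,0],[-3.2,2.7,0],[-3.5,2.9,0]]' --turn '[[0,0,-10],[0,0,-20],[0,0,-30],[0,0,-40],[0,0,-45.8]]'

```text
clock: 18.98
position: [0.4724, 0.1499, 0.2315]
tool_rot: [3.141, -0.0, 1.519]
force: [-0.1, 0.7, -2.1]
grip_width: 0.0172
```

arm_command --gripper '[1.2,1.2,1.2]' --slide '[[0,0,0],[0,0,0],[0,0,0]]' --turn '[[0,0,0],[0,0,0],[0,0,0]]'

```text
clock: 19.35
position: [0.4724, 0.1512, 0.2304]
tool_rot: [3.142, 0.0, 1.515]
force: [0.7, -0.4, -2.9]
grip_width: 0.017
```

```bash
python3 - <<'E'
from h import *
plan((.4727,.1487,.155),87.7)
w=vision.grab_frame("wrist"); m=vision.camera_model("wrist"); sd=vision.grab_frame("side")
cv2.imwrite("pics/h.png",np.hstack([w,cv2.resize(sd[60:230,180:310],(294,384))])); cv2.imwrite("pics/side5.png",sd)
cv2.imwrite("pics/top5.png",vision.grab_frame("top"))
E
```

```text
t 19.35 pos [0.4724 0.1512 0.2304] rot [180.    0.   86.8] q [-0.85  0.36  0.54  1.95 -0.23  0.89 -0.24] F [ 0.7 -0.4 -2.9] w 0.0170
slide cm [-0.25  0.05  7.54] len 7.5 turn [ 0.    0.01 -0.9 ]
```

```bash
python3 -c "
import cv2;a=cv2.imread('pics/h.png');cv2.imwrite('pics/h1.png',a[:,:800]);print(a.shape)"
```

```text
(384, 806, 3)
```

View pics/h1.png

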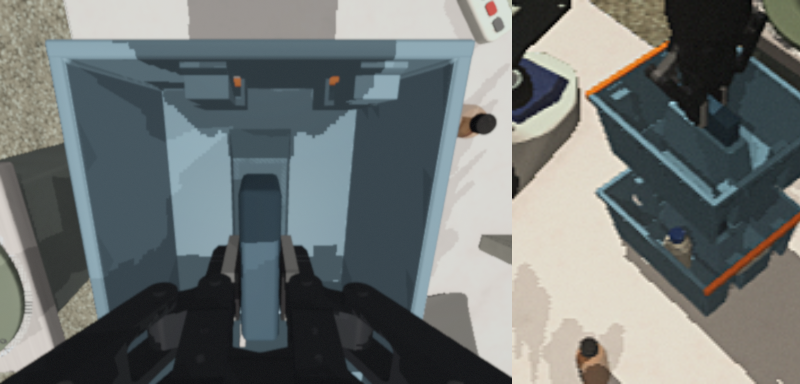

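Wrist view: the tray sits square in the grip, plain rim from (47,42) to (472,40), and the orange end is over the plain end. I check its centre from that rim and from the top view.

```bash
python3 - <<'E'
from h import *
w=cv2.imread("pics/h.png")[:,:512]; s=bot.observe()
zr=s["position"][2]-.070+.088
hsv=cv2.cvtColor(w,cv2.COLOR_BGR2HSV); 
# outer edge rows of plain rim: first bluish row per column
mk=cv2.inRange(hsv,(85,30,90),(115,255,255)); cols=np.arange(70,460,10)
rows=np.array([np.argmax(mk[20:80,c]>0)+20 for c in cols]); f=np.polyfit(cols,rows,1); print("edge",f, np.abs(np.polyval(f,cols)-rows).max())
m=vision.camera_model("wrist")
A=ray("wrist",(47,np.polyval(f,47)),zr,m);B=ray("wrist",(472,np.polyval(f,472)),zr,m)
mid=(A+B)/2; v=(B-A)[:2]; print(A.round(4),B.round(4),"w",np.linalg.norm(v)); yaw=np.degrees(np.arctan2(v[1],v[0]))+90; print("plain dir",yaw)
d=np.array([np.cos(np.radians(yaw)),np.sin(np.radians(yaw))]); print("centre wrist",mid[:2]-.094*d)
top=cv2.imread("pics/top5.png")
print("top visible rim", tray(top,zr,(200,150,420,320)))
cv2.imwrite("pics/i.png",cv2.resize(top[150:330,200:420],None,fx=3,fy=3))
E
```

```text
edge [3.24413958e-17 4.00000000e+01] 1.4210854715202004e-14
[0.4007 0.2506 0.2483] [0.5543 0.2422 0.2483] w 0.15383910603951584
plain dir 86.8674227945369
centre wrist [0.4723799  0.15250584]
top visible rim (array([0.4742, 0.2084]), array([ 81.6, 156.5]), None, None)
```

View pics/i.png

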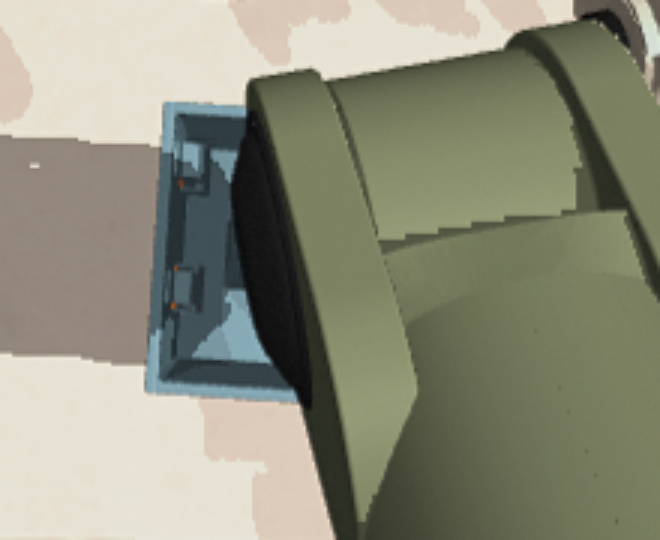

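arm_command --gripper '[1.2,1.2,1.2,1.2,1.2]' --slide '[[-0.4,0,2],[-0.4,0,4],[-0.4,0,6],[-0.4,0,6.5],[-0.4,0,6.5]]' --turn '[[0,0,-0.9],[0,0,-0.9],[0,0,-0.9],[0,0,-0.9],[0,0,-0.9]]'

```text
clock: 20.12
position: [0.4723, 0.147, 0.1655]
tool_rot: [-3.142, 0.0, 1.532]
force: [0.3, 0.3, -1.0]
grip_width: 0.0172
```

```bash
python3 - <<'E'
from h import *
plan((.4727,.1468,.149),87.7)
E
```

```text
t 20.12 pos [0.4723 0.147  0.1655] rot [-180.     0.    87.8] q [-0.79  0.45  0.48  2.02 -0.31  0.74 -0.16] F [ 0.3  0.3 -1. ] w 0.0172
slide cm [-0.02  0.04  1.65] len 1.7 turn [-0.    0.01  0.05]
```

arm_command --gripper '[1.2,1.2,1.2,1.2,1.2]' --slide '[[0,0,0.4],[0,0,0.7],[0,0,1.0],[0,0,1.2],[0,0,1.2]]' --turn '[[0,0,0],[0,0,0],[0,0,0],[0,0,0],[0,0,0]]'

```text
clock: 20.75
position: [0.4721, 0.147, 0.1532]
tool_rot: [-3.141, 0.0, 1.532]
force: [0.4, 0.7, -1.9]
grip_width: 0.0171
```

arm_command --gripper '[1.2,1.2,1.2,1.2,1.2]' --slide '[[0,0,0.1],[0,0,0.2],[0,0,0.3],[0,0,0.3],[0,0,0.3]]' --turn '[[0,0,0],[0,0,0],[0,0,0],[0,0,0],[0,0,0]]'

```text
clock: 21.38
position: [0.4721, 0.1471, 0.1503]
tool_rot: [-3.142, 0.0, 1.532]
force: [0.8, 0.4, -2.2]
grip_width: 0.0171
```

arm_command --gripper '[1.2,1.2,1.2,1.2]' --slide '[[0,0,0.1],[0,0,0.15],[0,0,0.2],[0,0,0.2]]' --turn '[[0,0,0],[0,0,0],[0,0,0],[0,0,0]]'

```text
clock: 21.88
position: [0.4723, 0.1468, 0.1492]
tool_rot: [3.141, -0.001, 1.531]
force: [-8.1, -4.0, 24.9]
grip_width: 0.017
```

Contact came at TCP z=0.149, which is the seat height I expected. I ease off and let go.

arm_command --gripper '[1.2,1.8,3,4,4.5]' --slide '[[0,0,-0.1],[0,0,-0.1],[0,0,-0.1],[0,0,-0.1],[0,0,-0.1]]' --turn '[[0,0,0],[0,0,0],[0,0,0],[0,0,0],[0,0,0]]'

```text
clock: 22.5
position: [0.4721, 0.1471, 0.1493]
tool_rot: [-3.142, 0.0, 1.532]
force: [-1.5, -0.1, -0.0]
grip_width: 0.045
```

arm_command --gripper '[4.5,4.5,4.5,4.5,4.5]' --slide '[[0,0,-1.5],[0,0,-4],[0,0,-8],[0,0,-12],[0,0,-15]]' --turn '[[0,0,0],[0,0,0],[0,0,0],[0,0,0],[0,0,0]]'

```text
clock: 23.12
position: [0.4723, 0.1468, 0.302]
tool_rot: [3.14, -0.001, 1.531]
force: [-0.1, 0.2, -0.3]
grip_width: 0.0453
```

arm_command --gripper '[4.5,4.5,4.5,4.5,4.5]' --slide '[[5,0,0],[10,0,0],[15,0,0],[20,0,0],[25,0,0]]' --turn '[[0,0,0],[0,0,0],[0,0,0],[0,0,0],[0,0,0]]'

```text
clock: 23.75
position: [0.4817, 0.3984, 0.3005]
tool_rot: [3.141, -0.0, 1.532]
force: [0.4, -0.4, -0.2]
grip_width: 0.045
```

```bash
python3 - <<'E'
from h import *
plan((.4727,.1468,.149),87.7)
top=vision.grab_frame("top");sd=vision.grab_frame("side")
cv2.imwrite("pics/j.png",np.hstack([cv2.resize(top[150:310,220:400],None,fx=2.2,fy=2.2),cv2.resize(sd[80:240,180:340],None,fx=2.2,fy=2.2)]))
print("upper",tray(top,.166,(215,150,420,320)))
for n,i in(("top",top),("side",sd)):
    for b in inbox(blobs(i,(5,150,120),(20,255,255),25),150,60,400,320): print(n,b[0],b[1].round(1),"upperZ",ray(n,b[1],.166).round(4),"lowerZ",ray(n,b[1],.088).round(4))
E
```

```text
t 23.75 pos [0.4817 0.3984 0.3005] rot [180.   -0.   87.8] q [-1.11  0.5   0.49  1.53 -0.25  1.17 -0.61] F [ 0.4 -0.4 -0.2] w 0.0450
slide cm [-25.18   0.07  15.15] len 29.4 turn [ 0.04 -0.02  0.06]
upper (array([0.471 , 0.1509]), array([188.2, 156.9]), np.float64(-92.32419690833491), array([0.46509607, 0.06027433]))
top [355 196   5  88 307] [356.6 240. ] upperZ [0.4651 0.0603 0.166 ] lowerZ [0.4665 0.0431 0.088 ]
side [215  93  48  33 128] [238.2 109.3] upperZ [0.4723 0.0606 0.166 ] lowerZ [0.425  0.0051 0.088 ]
side [265 153  45  37 150] [286.5 171.5] upperZ [0.5241 0.2707 0.166 ] lowerZ [0.4827 0.2391 0.088 ]
```

View pics/j.png

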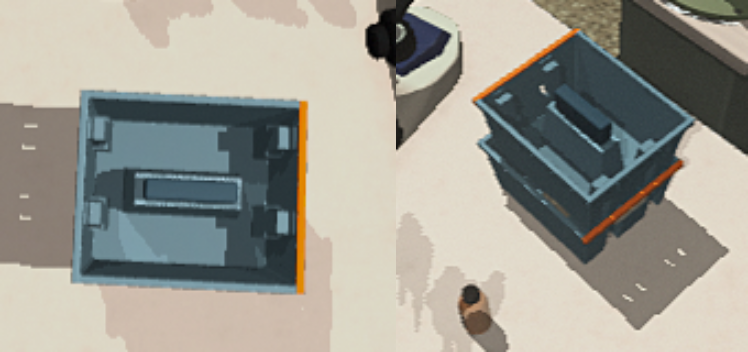

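Seen from above, the upper tray's rim measures 188.2 x 156.9 mm at z=0.166. Its centre is about 3 mm from the lower tray's, and it is turned half round. Both trays look level in the side view, so I hand it in.

```bash
python3 -c "
from workcell import job_done
print(job_done())"
```

```text
the job is handed in; nothing more can be done
None
```

The job is done and handed in at 23.9 s. I took the upper tray out and stood it to the left. The white bottle went upright into the lower tray's right bay. The upper tray went back on half turned, with its orange end over the plain end.

**Final pose:** the upper tray's rim fits 188.2 x 156.9 mm at 0.166 m, which is lug height. Its yaw is -92.3° against the lower tray's 87.7°, and the centres are about 3 mm apart. Both trays look level in the side view.

**Set-downs:** the upper tray met its seat at the expected height, with at most about 25 N on the tool. The bottle was seen upright before it was covered. After that it could no longer be seen, so its final state is inferred.

**Bystanders:** I never touched the amber bottle, the timer or the jar. They looked undisturbed in the pictures, but I did not measure their positions again at the end.

**Disagreements:** the camera estimates differed by up to about 3 mm. For where the tray sat in the grip before stacking, the wrist camera gave 1.3 mm and the top camera about 4 mm; I used a value between them.

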